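Fetch the piping nozzle from the covered nozzle box

TASK

The metal box on the table has a loose cover plate over its three pockets. Slide the plate by its handle all the way to the other end of the box, without lifting it off, then take the metal piping nozzle (the tall cone) out of whichever pocket holds it and set it down upright in the small square tray. Set it down, do not drop it, and leave the plate lying on the box, clear of the pockets.

Things in the scene. Friction and masses are not known exactly. Their poses are not given: they have to be found in the camera images.
- nozzle_box: Fixed metal box 194 (x) x 236 (y) mm, origin under its centre, on the table. -y half: well 168 x 102 mm, floor at z 4 mm, centre at box y -58.5; low dividers (top z 16) make 3 pockets at box x -56, 0, 56. In them: metal nozzle, ring cutter (40 wide, 35 high), white plastic nozzle (48 wide, 52 high). +y half: flat deck at z 60, level with the well's edge. Rim round the top, z 60 to 68, 4 wide.
- cover_grip (a point): Middle of the handle of the loose steel plate (180 x 112 x 4 mm, 0.25 kg, axes as the box's), 28 mm above its underside. Handle: bar along x, 66 long, 12 wide (y), 16 to 38 mm above the underside, over the plate's centre. The plate starts over the well (handle at box y about -56, underside z 60) and slides along box y, 3 mm side play, to about +57 (far rim).
- nozzle_mid (a point): Metal piping nozzle: steel-grey cone 46 mm tall, 36 wide at its foot, about 20 at the open tip, 0.02 kg, standing on its wide end near the middle of a pocket, under the plate at first. The point is on its axis half-way up (23 mm above the foot); z runs foot to tip. Room for fingers on its two sides along the box's y, about 30 mm each.
- tray: Fixed square steel tray, 120 x 120 mm, rim 12 mm high, walls and floor 3 mm thick, open on top; origin at the centre of its underside on the table.
Things that resemble listed ones, but are neither listed nor needed, are in the scene too. There is more than one size of the tray; the one meant has the size given above.

How it is judged:
By the outcome, as a careful person would: the job done as asked, in the order asked, and still so for the second after the job is handed in, with the robot touching nothing.
It also fails if it takes over 54 s, if anything falls off the work surface, if the arm or the gripper's body presses on something with over 40 N, if the wrist force passes 120 N, or if a joint passes its speed limit or range.

ROBOT

A 7-joint arm with a two-finger parallel gripper is mounted at the origin on a cart in front of the work surface, level with it; the furniture and walls round the work are solid. World frame = base frame: x ahead of the robot, y to its left, z up, the work surface at z = 0. Lengths are in m, angles in rad, forces in N, time in s.
With the tool pointing down it reaches from about 0.425 to 0.925 m from the base axis. Payload 6.8 kg.
Tool frame: the origin (TCP) lies midway between the tips of the shut fingers; the grasp point (between the pads) lies 19 mm behind it; z points along the fingers, y is the direction in which the jaws open and shut (so a half turn about z gives the same grasp; the last joint's range is limited). The gripper opens to 85 mm and grips with 20 to 120 N. Pads are 22 mm wide; open, the fingers measure 114 mm over their backs; the gripper's body (76 mm by 85 mm) begins 54 mm behind the grasp point. The pads swing forward as they close: fully open they stand 13 mm farther back than shut.
Start: joints at [-1.27, 0.477, 0.022, 1.555, -0.011, 1.109, -0.083], TCP at [0.268, 0.619, 0.231] pointing down, gripper open.
Joint ranges: [-2.96, 2.96], [-0.34, 2.1], [-1.41, 1.46], [0.24, 2.44], [-1.37, 4.51], [0.17, 1.92], [-2.96, 2.96]. Speed limits (rad/s): [2.39, 2.39, 3.14, 3.14, 3.14, 3.14, 3.14].

INTERFACE

Orientations are given as a unit quaternion [w, x, y, z].
In Python, from rig import r, imaging gives the robot as it stands. The module is installed in compiled form; this text tells all that it offers.
- The arm moves only by the tool step_arm, never from a script. Its argument "steps" is a list that holds one entry, the list of rows, each a list of 6 numbers: the shift along the tool's x, y, z in units of 40 mm (1.0 is 40 mm), then the turn, a rotation vector about the tool's x, y, z in units of 6 degrees (1.0 is 6 degrees). A call has 1 to 5 rows; each row shifts and turns the commanded pose from where the row before left it, along the tool's axes as they then stand; what a row does not reach is not made up. A row lasts 1/8 s, in which the tool goes at most 62.5 mm and 10.7 degrees, less where a joint would pass 70% of its speed; a pose out of reach is approached as far as the arm can. A call is refused whole if a number of a shift passes 1 or a number of a turn 1, either way. A call with a gripper value outside its range is refused whole. "gripper" is the finger opening in mm, from 0 to 85.4, set as the call begins (left out, the last holds). The fingers move at their own pace and stop on an object; "newtons" is the grip in N (left out, the last holds). Time passes only in rows, so rows that do not move let the fingers close. It gives the time, the measured TCP pose, the force and the opening at its end, in the units of the state.
- r.read_state(): the state, without advancing time (a new reading comes with each control period).
- imaging.read_camera(name): name is "side" or "top" or "wrist"; returns the picture (400x640x3 uint8, red, green, blue); there is no depth.
- imaging.camera_info(name): a dict with "camera_matrix" (3x3 intrinsics, pixels), "distortion" ([k1, k2, p1, p2, k3] as OpenCV has them; the pictures are not rectified), "R" (3x3) and "t" (3): a world point X has camera coordinates R X + t; the wrist camera has in their place "T_tool_cam" (4x4, takes a point from camera to tool coordinates, whose origin is the TCP and whose axes are the flange's). Camera axes: x right, y down, z forward; pixel columns grow to the right and rows downward; lengths in m; the calibration is good to about 2 mm. A picture is of the moment at which its call begins: read the wrist's pose just before it. camera_info takes no time and is no camera call.
- r.close_job(): hands the job in, once; it reports no verdict.
The state is a dict: "clock": time; "joint_positions": joint angles; "joint_vel": joint speeds; "joint_torque": joint torques, N m; "tool_pos": TCP position; "orientation": TCP orientation; "wrist_force": force on the tool from outside, world axes, zero at the start; "wrist_torque": the same for the moment, N m; "width": opening from 0.0 (shut) to 1.0 (fully open).
Only numpy, scipy, OpenCV 4.12 (cv2) and the standard library are available. Lean on these libraries where they do the work, as an engineer would, in place of code of your own. Each camera call takes 0.05 s, during which the arm holds its last target. There are 200 camera calls.

## Working session

There is one attempt and no reset: what is moved stays moved. The work goes in short steps, Python scripts to look and compute and a tool call to move; the robot and the scene stay as the last step left them, time stands still between calls to the robot, and variables do not carry over. Pictures are saved under pics/ and viewed, about 8 in all and at most 12, crops included, and the job is handed in when it is done.

Besides the shell and the picture viewer there is one more tool, called after "Emit:" as name([rows], argument=value, ...), one row to a line, values as JSON. step_arm: Moves the arm, as the interface text tells. Its arguments: {"type":"object","properties":{"steps":{"type":"array"},"gripper":{"type":"number"},"newtons":{"type":"number"}},"required":["steps"]}

```bash
mkdir -p pics; cat > h.py <<'E'
import numpy as np, cv2
from rig import r, imaging
from scipy.spatial.transform import Rotation as Rot
def info(n):
    c=imaging.camera_info(n); K=np.array(c["camera_matrix"],float); D=np.array(c["distortion"],float)
    if "R" in c: R=np.array(c["R"]);t=np.array(c["t"])
    else:
        s=r.read_state(); q=s["orientation"]; T=np.eye(4); T[:3,:3]=Rot.from_quat([q[1],q[2],q[3],q[0]]).as_matrix(); T[:3,3]=s["tool_pos"]
        M=np.linalg.inv(T@np.array(c["T_tool_cam"])); R=M[:3,:3]; t=M[:3,3]
    return K,D,R,t
def plane(cam,px,z):
    K,D,R,t=cam; u=cv2.undistortPoints(np.array(px,float).reshape(-1,1,2),K,D).reshape(-1,2)
    d=np.c_[u,np.ones(len(u))]@R; o=-R.T@t
    return o+d*((z-o[2])/d[:,2])[:,None]
def proj(cam,X):
    K,D,R,t=cam; return cv2.projectPoints(np.array(X,float).reshape(-1,1,3),cv2.Rodrigues(R)[0],t,K,D)[0].reshape(-1,2)
def snap(n,f):
    cam=info(n); im=imaging.read_camera(n); cv2.imwrite(f"pics/{f}.png",im[:,:,::-1]); return cam,im
E
python3 - <<'E'
from h import *
for n in("top","side"):
    cam,im=snap(n,n+"0"); print(n,-cam[2].T@cam[3],cam[2][2],cam[0][0,0])
s=r.read_state(); print(s)
E
```

```text
top [0.30479969 0.06641861 1.18702832] [ 0.15116962 -0.01697554 -0.98836207] 454.3843471794746
side [ 0.15510523 -0.59558019  0.54028021] [ 0.37395802  0.74624026 -0.55070942] 372.0541065100132
{'clock': 0.1, 'joint_positions': array([-1.27009481,  0.47770093,  0.02235031,  1.55636951, -0.0115359 ,
        1.10930727, -0.08314439]), 'joint_vel': array([ 3.99312783e-04, -2.83185959e-03,  6.32374877e-04, -2.44946648e-03,
        5.14359379e-05, -4.32754557e-04,  1.59034125e-03]), 'joint_torque': array([ 4.67367325e-03, -5.97765040e+01,  1.61403548e+00, -2.81952918e+01,
        1.28704630e-02,  5.14413288e-03, -2.43628853e-05]), 'tool_pos': array([0.26810791, 0.61887464, 0.230427  ]), 'orientation': array([-1.23018788e-04,  2.03003537e-01,  9.79177653e-01, -8.19494898e-04]), 'wrist_force': array([-0.24339687,  0.42670112,  0.99040997]), 'wrist_torque': array([ 0.03547721, -0.02187579, -0.00944091]), 'width': 1.0001451620985855}
```

View pics/top0.png

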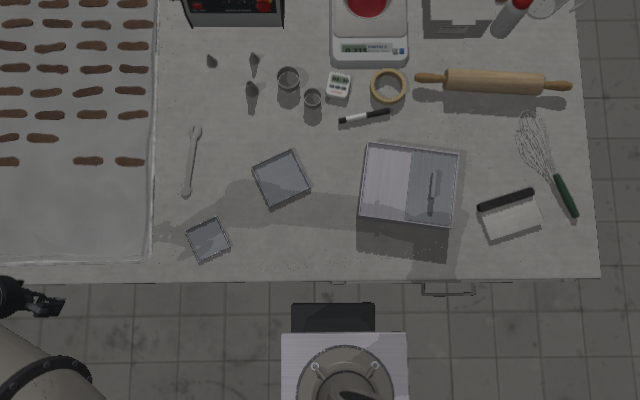

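View pics/side0.png

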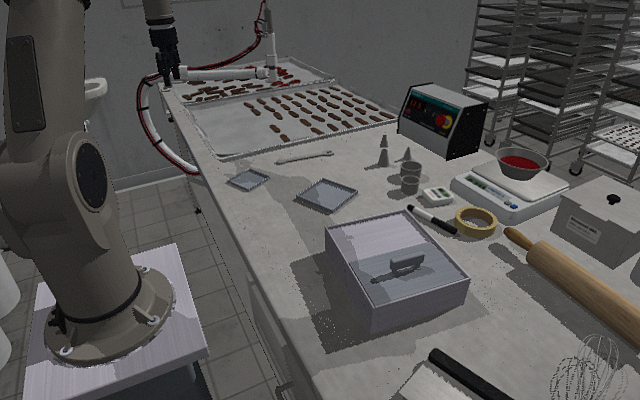

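The top view shows the box at (409,186), with its handle at (433,192) on the image-right (−y) half. There are two square trays, at (282,179) and (208,240). I'll measure both trays and take an enlarged crop.

```bash
python3 - <<'E'
from h import *
im=cv2.imread("pics/top0.png"); cam=info("top")
c=cv2.resize(im[135:270,180:470],None,fx=2.75,fy=2.75,interpolation=cv2.INTER_CUBIC); cv2.imwrite("pics/crop0.png",c)
hsv=cv2.cvtColor(im,cv2.COLOR_BGR2HSV); b=im.astype(int); 
m=((b[:,:,0]-b[:,:,2])>4).astype(np.uint8)*255
m=cv2.morphologyEx(m,cv2.MORPH_CLOSE,np.ones((5,5)))
for ct in cv2.findContours(m,cv2.RETR_EXTERNAL,cv2.CHAIN_APPROX_NONE)[0]:
    if cv2.contourArea(ct)<500: continue
    q=cv2.boxPoints(cv2.minAreaRect(ct)); z=.064 if q[:,0].mean()>340 else .012
    P=plane(cam,q,z); e=np.linalg.norm(P-np.roll(P,-1,0),axis=1)
    print(q.round(1).tolist(),P.mean(0).round(4),e.round(4),np.degrees(np.arctan2(*(P[1]-P[0])[1::-1])).round(1))
E
```

```text
[[184.0, 230.5], [216.3000030517578, 215.39999389648438], [230.60000610351562, 246.0], [198.3000030517578, 261.1000061035156]] [0.3935 0.3462 0.012 ] [0.0902 0.0885 0.0894 0.0879] -64.9
[[403.8999938964844, 219.5], [412.1000061035156, 149.89999389648438], [456.70001220703125, 155.10000610351562], [448.6000061035156, 224.8000030517578]] [ 0.5133 -0.2223  0.064 ] [0.1805 0.1144 0.1804 0.1117] -8.8
[[250.60000610351562, 166.5], [291.6000061035156, 147.39999389648438], [310.20001220703125, 187.3000030517578], [269.20001220703125, 206.39999389648438]] [0.5533 0.1593 0.012 ] [0.1197 0.1189 0.1182 0.1179] -64.6
```

View pics/crop0.png

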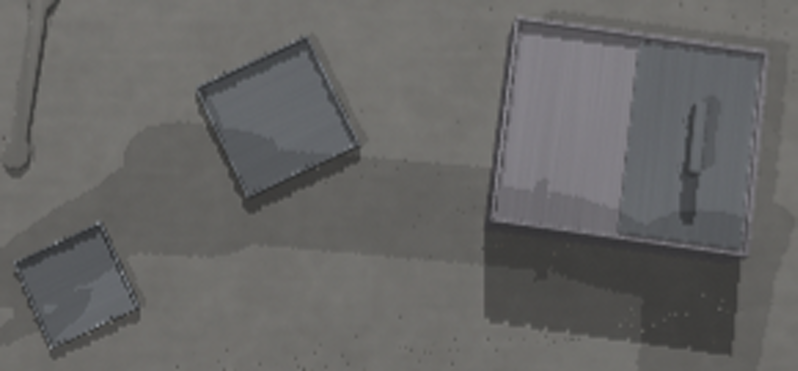

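Tray candidates: (282,179) measures 119×119 mm and (208,240) measures 90×89 mm. The one meant is (282,179), because it matches 120 mm. The plate came out at 180×113 mm, which agrees with the description. Next I check the box corners and the handle.

```bash
cat >> h.py <<'E'
def togo(X,yaw=None):
    """remaining shift in tool-axis units (40mm) and z-turn units (6deg) so tool y has world angle yaw"""
    s=r.read_state(); q=s["orientation"]; R=Rot.from_quat([q[1],q[2],q[3],q[0]]).as_matrix()
    d=R.T@(np.array(X)-s["tool_pos"])/.04; ya=np.degrees(np.arctan2(R[1,1],R[0,1]))
    print("t",round(s["clock"],2),"pos",s["tool_pos"].round(4),"toolyaw",ya.round(2),"tilt",R[:,2].round(4),"F",s["wrist_force"].round(1),"w",round(s["width"],3))
    print("shift units",d.round(2), "turn units", None if yaw is None else (-(yaw-ya)/6).round(2))
    return d
E
python3 - <<'E'
from h import *
cam=info("top")
c=np.array([[517,18],[766,48],[747,254],[491,222]])/2.75+[180,135]
P=plane(cam,c,.068); print(P.round(4),P.mean(0),np.linalg.norm(P-np.roll(P,-1,0),axis=1))
d=P[0]-P[3];e=P[0]-P[1];print(np.degrees([np.arctan2(d[1],d[0]),np.arctan2(e[1],e[0])]), np.degrees([np.arctan2(*(P[1]-P[2])[1::-1]),np.arctan2(*(P[3]-P[2])[1::-1])]))
h=[.5133,-.2223,.098]; print("handle px top",proj(cam,h),"crop",(proj(cam,h)-[180,135])*2.75,"side",proj(info("side"),h))
togo([.5133,-.2223,.231],81.2)
E
```

```text
[[ 0.6313 -0.0675  0.068 ]
 [ 0.601  -0.2971  0.068 ]
 [ 0.4102 -0.2694  0.068 ]
 [ 0.4413 -0.0392  0.068 ]] [ 0.52093611 -0.16832057  0.068     ] [0.23159533 0.19275686 0.23227129 0.19209956]
[-8.47764285 82.49245347] [-8.27367225 82.32776974]
handle px top [[433.78233935 184.34875317]] crop [[697.9014332  135.70907121]] side [[408.07202584 255.47059954]]
t 0.1 pos [0.2681 0.6189 0.2304] toolyaw 66.57 tilt [-6.0e-04 -1.6e-03 -1.0e+00] F [-0.2  0.4  1. ] w 1.0
shift units [-1.398e+01 -1.686e+01  1.000e-02] turn units -2.44
```

Emit:
step_arm([
  [[-1,-1,0,0,0,-0.85],[-1,-1,0,0,0,-0.85],[-1,-1,0,0,0,-0.8],[-1,-1,0,0,0,0],[-1,-1,0,0,0,0]],
], gripper=50, newtons=30)

```text
clock: 0.72
tool_pos: [0.4124, 0.3755, 0.2311]
orientation: [-0.0, 0.073, 0.997, -0.0]
wrist_force: [1.5, 0.5, -0.6]
width: 0.584
```

Emit:
step_arm([
  [[-0.6,-1,0,0,0,0],[-0.6,-1,0,0,0,0],[-0.6,-1,0,0,0,0],[-0.6,-1,0,0,0,0],[-0.6,-1,0,0,0,0]],
])

```text
clock: 1.35
tool_pos: [0.5013, 0.1603, 0.2311]
orientation: [-0.0, 0.073, 0.997, -0.0]
wrist_force: [0.6, -0.2, -0.0]
width: 0.586
```

```bash
python3 -c "
from h import *
togo([.5133,-.2223,.231],81.7)"
```

```text
t 1.35 pos [0.5013 0.1603 0.2311] toolyaw 81.58 tilt [-4.e-04 -1.e-04 -1.e+00] F [ 0.6 -0.2 -0. ] w 0.586
shift units [-1.7  -9.42  0.  ] turn units -0.02
```

Emit:
step_arm([
  [[-0.35,-1,0,0,0,0],[-0.35,-1,0,0,0,0],[-0.35,-1,0,0,0,0],[-0.35,-1,0,0,0,0],[-0.3,-1,0,0,0,0]],
])

```text
clock: 1.98
tool_pos: [0.539, -0.0473, 0.2311]
orientation: [-0.0, 0.073, 0.997, -0.0]
wrist_force: [0.5, 0.4, -1.0]
width: 0.585
```

Emit:
step_arm([
  [[0,-1,0,0,0,0],[0,-1,0,0,0,0],[0,-1,0,0,0,0],[0,-1,0,0,0,0],[0,-0.4,0,0,0,0]],
])

```text
clock: 2.6
tool_pos: [0.5122, -0.2225, 0.2311]
orientation: [-0.0, 0.075, 0.997, -0.0]
wrist_force: [0.1, -0.1, -0.8]
width: 0.585
```

```bash
python3 - <<'E'
from h import *
togo([.5133,-.2223,.231],81.7)
cam,im=snap("wrist","w1")
print(-cam[2].T@cam[3],cam[2])
for X in ([.5133,-.2223,.098],[.5133,-.2223,.064]): print(proj(cam,X))
E
```

```text
t 2.6 pos [ 0.5122 -0.2225  0.2311] toolyaw 81.37 tilt [-7.e-04 -6.e-04 -1.e+00] F [ 0.1 -0.1 -0.8] w 0.585
shift units [-0.03  0.01  0.  ] turn units -0.05
[ 0.44333493 -0.21142662  0.37289908] [[ 1.50818748e-01  9.88561404e-01  2.36420459e-04]
 [ 9.50781796e-01 -1.45120420e-01  2.73777356e-01]
 [ 2.70680037e-01 -4.10659737e-02 -9.61793067e-01]]
[[318.43809779 192.11795222]]
[[318.46058784 183.51220911]]
```

View pics/w1.png

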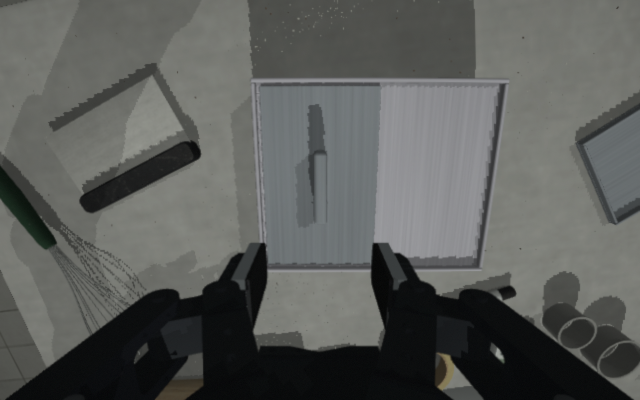

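The wrist view shows the handle bar at (320,152–222), lined up with the tool. My prediction was (318,192), so they agree to within about 2 mm. I descend and grip.

Emit:
step_arm([
  [[-0.02,0.03,1,0,0,0],[0,0,1,0,0,0],[0,0,1,0,0,0],[0,0,0.7,0,0,0],[0,0,0.3,0,0,0]],
])

```text
clock: 3.28
tool_pos: [0.5138, -0.2169, 0.0696]
orientation: [-0.001, 0.072, 0.997, 0.001]
wrist_force: [-0.4, 0.1, 0.3]
width: 0.585
```

Emit:
step_arm([
  [[0,0,0,0,0,0],[0,0,0,0,0,0],[0,0,0,0,0,0],[0,0,0,0,0,0],[0,0,0,0,0,0]],
], gripper=0, newtons=30)

```text
clock: 3.9
tool_pos: [0.5153, -0.2192, 0.0726]
orientation: [0.001, 0.073, 0.997, -0.0]
wrist_force: [-0.8, 0.5, 6.4]
width: 0.136
```

Gripped, with an 11.6 mm opening. Now I slide along box +y.

Emit:
step_arm([
  [[0,0.3,0,0,0,0],[0,0.4,0,0,0,0],[0,0.4,0,0,0,0],[0,0.4,0,0,0,0],[0,0.4,0,0,0,0]],
])

```text
clock: 4.53
tool_pos: [0.5263, -0.1454, 0.0725]
orientation: [0.001, 0.074, 0.997, -0.001]
wrist_force: [-0.0, -6.2, 6.5]
width: 0.138
```

```bash
python3 - <<'E'
from h import *
b=np.array([.521,-.168,0]);y=np.array([np.cos(np.radians(81.8)),np.sin(np.radians(81.8)),0])
togo(b+57*.001*y+[0,0,.071],81.8)
E
```

```text
t 4.53 pos [ 0.5263 -0.1454  0.0725] toolyaw 81.47 tilt [ 0.0027 -0.0025 -1.    ] F [-0.  -6.2  6.5] w 0.138
shift units [0.06 0.85 0.04] turn units -0.06
```

Emit:
step_arm([
  [[0.02,0.3,0,0,0,0],[0.02,0.3,0,0,0,0],[0,0.2,0,0,0,0],[0,0.1,0,0,0,0],[0,0,0,0,0,0]],
])

```text
clock: 5.15
tool_pos: [0.53, -0.1101, 0.0726]
orientation: [0.001, 0.074, 0.997, -0.001]
wrist_force: [-0.9, -6.9, 7.7]
width: 0.131
```

```bash
python3 - <<'E'
from h import *
b=np.array([.521,-.168,0]);y=np.array([np.cos(np.radians(81.8)),np.sin(np.radians(81.8)),0])
togo(b+57*.001*y+[0,0,.071],81.8)
E
```

```text
t 5.15 pos [ 0.53   -0.1101  0.0726] toolyaw 81.48 tilt [ 0.0027 -0.0026 -1.    ] F [-0.9 -6.9  7.7] w 0.131
shift units [ 0.02 -0.04  0.04] turn units -0.05
```

Emit:
step_arm([
  [[0,0.05,0,0,0,0],[0,0.05,0,0,0,0],[0,0.05,0,0,0,0]],
])

```text
clock: 5.52
tool_pos: [0.53, -0.1099, 0.0728]
orientation: [0.002, 0.076, 0.997, -0.004]
wrist_force: [-2.4, -23.2, 9.3]
width: 0.138
```

The force rose to 23 N with no motion, so the plate is against the far rim. I ease the push off, open and lift.

Emit:
step_arm([
  [[0,-0.15,0,0,0,0],[0,0,0,0,0,0]],
])

```text
clock: 5.78
tool_pos: [0.5299, -0.1101, 0.0725]
orientation: [0.001, 0.074, 0.997, -0.001]
wrist_force: [-0.5, -5.4, 6.6]
width: 0.131
```

Emit:
step_arm([
  [[0,0,0,0,0,0],[0,0,0,0,0,0],[0,0,0,0,0,0],[0,0,0,0,0,0]],
], gripper=45)

```text
clock: 6.28
tool_pos: [0.529, -0.1076, 0.0712]
orientation: [-0.0, 0.073, 0.997, 0.0]
wrist_force: [0.2, -0.2, 0.1]
width: 0.529
```

Emit:
step_arm([
  [[0,0,-0.4,0,0,0],[0,0,-1,0,0,0],[0,-0.8,-1,0,0,0],[0,-1,-1,0,0,0],[0,-1,-1,0,0,0]],
])

```text
clock: 6.9
tool_pos: [0.5124, -0.2199, 0.25]
orientation: [0.001, 0.073, 0.997, -0.0]
wrist_force: [0.4, -0.3, 1.0]
width: 0.531
```

```bash
python3 - <<'E'
from h import *
togo([.5133,-.2223,.231],81.7)
cam,im=snap("wrist","w2")
ct,it=snap("top","t2")
b=np.array([.521,-.168,0]);a=np.radians(81.8);y=np.array([np.cos(a),np.sin(a),0]);x=np.array([y[1],-y[0],0])
for k in(-56,0,56): print(k,proj(cam,b+x*k/1000-.0585*y+[0,0,.027]),proj(ct,b+x*k/1000-.0585*y+[0,0,.027]))
a=cv2.resize(im[40:300,200:540],None,fx=1.5,fy=1.5); c=cv2.resize(it[130:240,340:480],None,fx=2.8,fy=2.8)
h=np.zeros((390+308,510,3),np.uint8); h[:390]=a; h[390:,:392]=c; cv2.imwrite("pics/c2.png",h[:,:,::-1])
cv2.imwrite("pics/c2.png",np.hstack([a,cv2.copyMakeBorder(c[:, 110:],0,82,0,0,cv2.BORDER_CONSTANT)])[:,:800,::-1])
E
```

```text
t 6.9 pos [ 0.5124 -0.2199  0.25  ] toolyaw 81.59 tilt [ 1.4e-03 -1.0e-04 -1.0e+00] F [ 0.4 -0.3  1. ] w 0.531
shift units [-0.03 -0.06  0.47] turn units -0.02
-56 [[312.42925168 122.61432613]] [[426.0897962  210.92779088]]
0 [[312.8997341  172.41002222]] [[428.19989437 189.77375569]]
56 [[313.34192052 218.34507423]] [[430.28863286 168.91744857]]
```

View pics/c2.png

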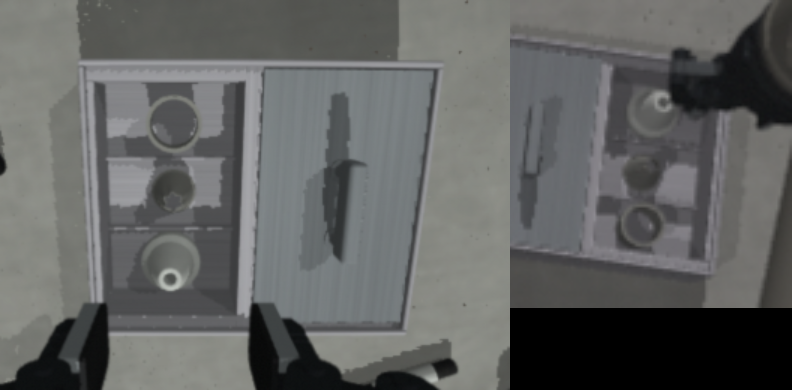

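Three objects sit in the pockets (crop px). The ring cutter is at (174,124), the grey cone with a star tip at (172,188), and the wide pale plastic nozzle with a white tip at (170,263). The middle one fits: steel-grey and narrower. I confirm it in an enlarged crop.

```bash
python3 - <<'E'
from h import *
cam=info("wrist")
im=cv2.imread("pics/w2.png"); x0,y0=285,135
c=im[y0:195,x0:345]; cv2.imwrite("pics/c3.png",cv2.convertScaleAbs(cv2.resize(c,None,fx=9,fy=9,interpolation=cv2.INTER_CUBIC),alpha=1.6))
E
```

```text
(no output)
```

View pics/c3.png

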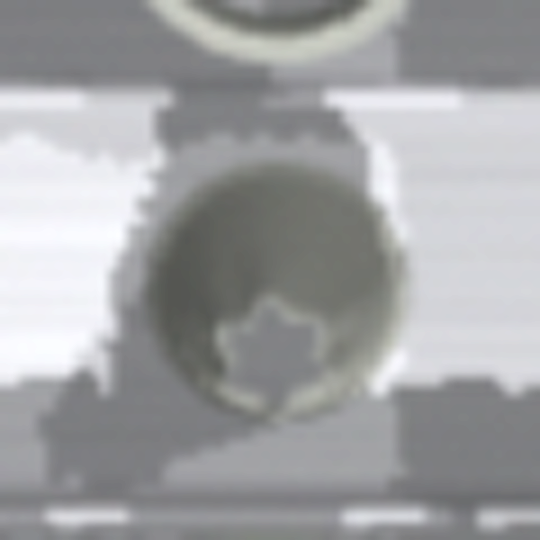

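Confirmed: a steel-grey cone with a star-shaped open tip at crop px (272,350) and its foot circle centred near (277,288).

```bash
python3 - <<'E'
from h import *
cam=info("wrist")
px=np.array([[272,350],[277,288],[148,288],[405,288],[277,160]])/9+[285,135]
P=np.r_[plane(cam,px[:1],.05),plane(cam,px[1:],.004)]
print(P.round(4), "foot width",np.linalg.norm(P[2]-P[3]))
b=np.array([.521,-.168,0]);a=np.radians(81.7);y=np.array([np.cos(a),np.sin(a),0]);x=np.array([y[1],-y[0],0])
print("pred",b-.0585*y, [((p-b)@x,(p-b)@y) for p in P[:2]])
N=(P[0]+P[1])/2; print(N); togo([N[0],N[1],.008],81.7)
E
```

```text
[[ 0.5135 -0.2293  0.05  ]
 [ 0.5144 -0.2293  0.004 ]
 [ 0.5117 -0.2468  0.004 ]
 [ 0.5171 -0.212   0.004 ]
 [ 0.4971 -0.2266  0.004 ]] foot width 0.035153546699680946
pred [ 0.51255516 -0.22588726  0.        ] [(np.float64(0.0013756827024464183), np.float64(-0.061714098366925145)), (np.float64(0.0023385794411979605), np.float64(-0.06163282514675962))]
[ 0.51393473 -0.22929557  0.027     ]
t 7.0 pos [ 0.5134 -0.2255  0.2534] toolyaw 81.12 tilt [ 0.009  -0.0047 -0.9999] F [-0.6 -1.1  0.1] w 0.527
shift units [ 0.03 -0.07  6.14] turn units -0.1
```

```bash
python3 - <<'E'
from h import *
togo([.5139,-.2260,.011],81.7)
cam,im=snap("wrist","w4")
s=r.read_state();print(s["tool_pos"])
K,D,R,t=cam
b=np.array([.5125,-.226,.05]); p=proj(cam,b)[0]; print("pred tip",p)
x,y=int(p[0])-40,int(p[1])-40
c=im[y:y+80,x:x+80]; print("origin",x,y); cv2.imwrite("pics/c4.png",cv2.convertScaleAbs(cv2.resize(c,None,fx=7,fy=7,interpolation=cv2.INTER_CUBIC),alpha=1.6)[:,:,::-1])
E
```

```text
t 7.0 pos [ 0.5134 -0.2255  0.2534] toolyaw 81.12 tilt [ 0.009  -0.0047 -0.9999] F [-0.6 -1.1  0.1] w 0.527
shift units [0.04 0.01 6.06] turn units -0.1
[ 0.51313446 -0.22209472  0.2508129 ]
pred tip [318.03951608 172.58749315]
origin 278 132
```

View pics/c4.png

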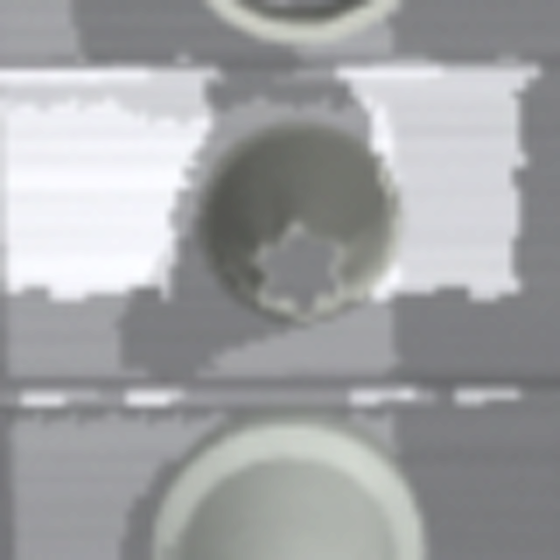

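Same cone, with its tip at full-image (320.9,170.6) and foot centre at (320.9,163.1). That puts the nozzle near (0.512,−0.223). I descend part way and re-check there.

Emit:
step_arm([
  [[0,0,1,0,0,0],[0,0,1,0,0,0],[0,0,1,0,0,0],[0,0,0.2,0,0,0],[0,0,0,0,0,0]],
], gripper=50, newtons=25)

```text
clock: 7.68
tool_pos: [0.5128, -0.2182, 0.1195]
orientation: [-0.0, 0.073, 0.997, 0.0]
wrist_force: [-0.1, 0.4, 0.7]
width: 0.588
```

```bash
python3 - <<'E'
from h import *
togo([.512,-.2235,.011],81.7)
cam,im=snap("wrist","w5"); a,_=snap("top","t5")
print("pred tip/foot",proj(cam,[[.512,-.2235,.05],[.512,-.2235,.004]]))
togo([.512,-.2235,.011],81.7)
x,y=220,0
cv2.imwrite("pics/c5.png",cv2.convertScaleAbs(cv2.resize(im[0:240,180:460],None,fx=2.5,fy=2.5),alpha=1.5)[:,:,::-1])
E
```

```text
t 7.67 pos [ 0.5128 -0.2182  0.1195] toolyaw 81.61 tilt [-6.e-04  3.e-04 -1.e+00] F [-0.1  0.4  0.7] w 0.588
shift units [-0.   -0.14  2.71] turn units -0.01
pred tip/foot [[310.02534427 213.54406384]
 [311.40728732 196.16459285]]
t 7.78 pos [ 0.5138 -0.2189  0.1208] toolyaw 81.59 tilt [ 2.3e-03 -5.0e-04 -1.0e+00] F [-0.2  0.3  0.6] w 0.583
shift units [ 0.03 -0.12  2.74] turn units -0.02
```

View pics/c5.png

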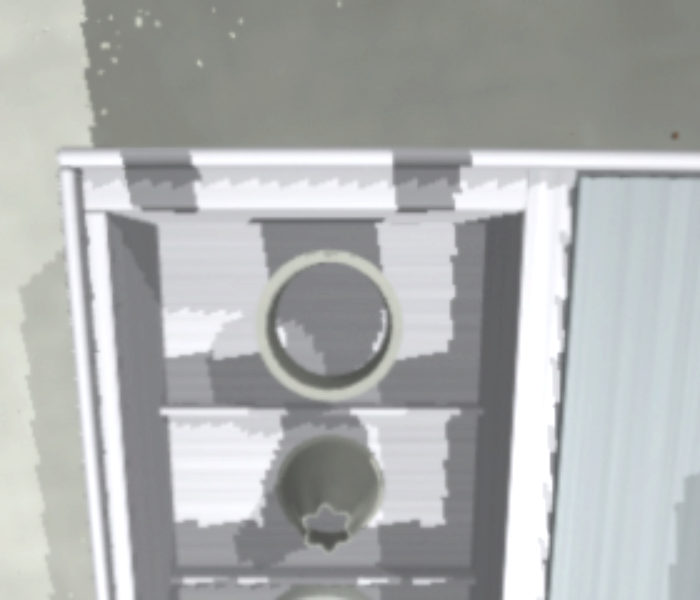

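The tip is at (310.4,210.8) and the foot at (311.6,194.8), against predictions of (310.0,213.5) and (311.4,196.2). So the nozzle is at about (0.510,−0.2235). I descend and grip.

Emit:
step_arm([
  [[0.06,-0.13,0.5,0,0,0],[0,0,0.8,0,0,0],[0,0,0.8,0,0,0],[0,0,0.6,0,0,0],[0,0,0,0,0,0]],
])

```text
clock: 8.4
tool_pos: [0.5109, -0.2233, 0.0141]
orientation: [0.001, 0.073, 0.997, 0.001]
wrist_force: [-5.6, 4.1, 17.6]
width: 0.584
```

```bash
python3 -c "
from h import *
togo([.510,-.2235,.011],81.7)"
```

```text
t 8.4 pos [ 0.5109 -0.2233  0.0141] toolyaw 81.58 tilt [ 0.0021  0.0018 -1.    ] F [-5.6  4.1 17.6] w 0.584
shift units [ 0.02 -0.01  0.08] turn units -0.02
```

```bash
python3 - <<'E'
from h import *
s=r.read_state();print(s["wrist_torque"],s["wrist_force"])
cam,im=snap("side","s6"); print(proj(cam,[.51,-.223,.06]))
cv2.imwrite("pics/c6.png",cv2.convertScaleAbs(cv2.resize(im[170:350,300:500],None,fx=3.2,fy=3.2,interpolation=cv2.INTER_CUBIC),alpha=1.6)[:,:,::-1])
print(r.read_state()["wrist_force"],r.read_state()["wrist_torque"])
E
```

```text
[1.03899473 0.98507441 0.20961704] [-5.56958537  4.05891278 17.6118732 ]
[[404.51234871 271.94916069]]
[-4.61970734  3.50290854 15.39477235] [1.00726803 0.89462229 0.27158057]
```

View pics/c6.png

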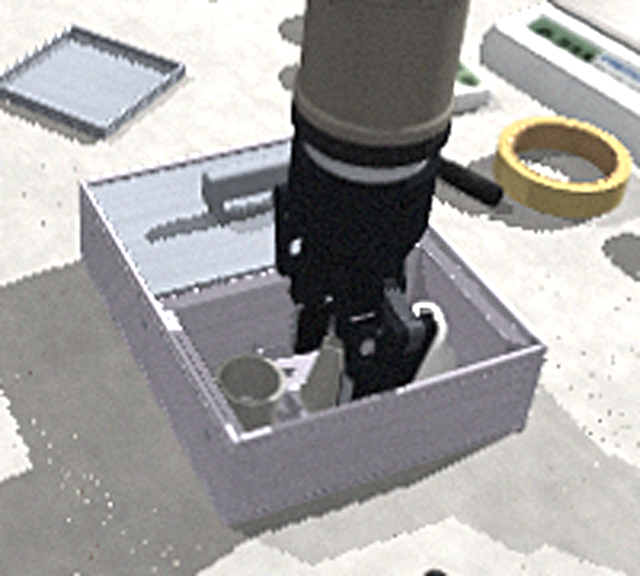

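```bash
python3 - <<'E'
from h import *
cam=info("side"); f=lambda X:((proj(cam,X)-[300,170])*3.2).round(0).tolist()
print("nozzle tip,foot",f([[.51,-.2235,.05],[.51,-.2235,.004]]))
s=r.read_state(); p=s["tool_pos"];q=s["orientation"]; R=Rot.from_quat([q[1],q[2],q[3],q[0]]).as_matrix()
for sg in(1,-1):
  for (y,z) in((.025,-.008),(.039,-.008),(.03,-.05),(.057,-.06)): print(sg,y,z,f(p+R@[0,sg*y,z]), "world",(p+R@[0,sg*y,z]).round(3))
print("tip at z.05 plane",plane(cam,np.array([[329,335]])/3.2+[300,170],.05),"foot",plane(cam,np.array([[322,405]])/3.2+[300,170],.004))
a=np.radians(-8.2);x=np.array([np.cos(a),np.sin(a),0]);y=np.array([-x[1],x[0],0]);b=np.array([.521,-.168,0])
print("box cnrs",f([b+i*.097*x+j*.118*y+[0,0,.068] for i,j in((-1,1),(-1,-1),(1,-1),(1,1))]))
E
```

```text
nozzle tip,foot [[333.0, 339.0], [325.0, 395.0]]
1 0.025 -0.008 [[309.0, 344.0]] world [ 0.515 -0.199  0.022]
1 0.039 -0.008 [[298.0, 329.0]] world [ 0.517 -0.185  0.022]
1 0.03 -0.05 [[311.0, 287.0]] world [ 0.515 -0.194  0.064]
1 0.057 -0.06 [[291.0, 247.0]] world [ 0.519 -0.167  0.074]
-1 0.025 -0.008 [[350.0, 403.0]] world [ 0.507 -0.248  0.022]
-1 0.039 -0.008 [[363.0, 420.0]] world [ 0.505 -0.262  0.022]
-1 0.03 -0.05 [[364.0, 356.0]] world [ 0.506 -0.253  0.064]
-1 0.057 -0.06 [[392.0, 377.0]] world [ 0.503 -0.28   0.074]
tip at z.05 plane [[ 0.51016091 -0.21947818  0.05      ]] foot [[ 0.50367284 -0.22920528  0.004     ]]
box cnrs [[77.0, 179.0], [234.0, 441.0], [550.0, 343.0], [336.0, 120.0]]
```

Positions agree across both cameras, yet something light touches (about 17 N). I raise 4 mm, narrow the opening a little and watch the force.

Emit:
step_arm([
  [[0,0,-0.1,0,0,0],[0,0,0,0,0,0],[0,0,0,0,0,0]],
])

```text
clock: 8.82
tool_pos: [0.5104, -0.2236, 0.0159]
orientation: [0.001, 0.073, 0.997, -0.0]
wrist_force: [0.4, 0.7, 2.5]
width: 0.584
```

Emit:
step_arm([
  [[0,0,0,0,0,0],[0,0,0,0,0,0]],
], gripper=43)

```text
clock: 9.07
tool_pos: [0.5094, -0.2235, 0.0151]
orientation: [-0.0, 0.073, 0.997, -0.0]
wrist_force: [-0.3, 0.9, 0.4]
width: 0.502
```

Emit:
step_arm([
  [[0,0,0,0,0,0],[0,0,0,0,0,0],[0,0,0,0,0,0],[0,0,0,0,0,0],[0,0,0,0,0,0]],
], gripper=0, newtons=25)

```text
clock: 9.7
tool_pos: [0.5095, -0.2235, 0.0152]
orientation: [-0.0, 0.073, 0.997, 0.0]
wrist_force: [-0.9, 0.3, 0.6]
width: 0.299
```

```bash
python3 -c "
from h import *
togo([.510,-.2235,.14],81.7)"
```

```text
t 9.7 pos [ 0.5095 -0.2235  0.0152] toolyaw 81.57 tilt [-2.e-04  0.e+00 -1.e+00] F [-0.9  0.3  0.6] w 0.299
shift units [-0.01  0.   -3.12] turn units -0.02
```

Gripped, with a 25.5 mm opening, which is the cone's width about 30 mm above its foot. I lift gently.

Emit:
step_arm([
  [[0,0,-0.1,0,0,0],[0,0,-0.3,0,0,0],[0,0,-0.5,0,0,0],[0,0,-0.6,0,0,0],[0,0,-0.6,0,0,0]],
])

```text
clock: 10.32
tool_pos: [0.5097, -0.2236, 0.1008]
orientation: [0.0, 0.073, 0.997, -0.0]
wrist_force: [-0.1, 0.1, -1.3]
width: 0.297
```

Emit:
step_arm([
  [[0,0,-0.6,0,0,0],[0,0,-0.6,0,0,0],[0,0,-0.6,0,0,0],[0,0,-0.3,0,0,0],[0,0,0,0,0,0]],
])

```text
clock: 10.95
tool_pos: [0.51, -0.2236, 0.1842]
orientation: [0.001, 0.073, 0.997, -0.0]
wrist_force: [0.7, -0.0, -1.1]
width: 0.304
```

```bash
python3 - <<'E'
from h import *
togo([.5533,.1593,.18],81.7)
cam,im=snap("side","s7"); f=proj(cam,r.read_state()["tool_pos"])[0].astype(int); print(f)
cv2.imwrite("pics/c7.png",cv2.convertScaleAbs(cv2.resize(im[max(0,f[1]-60):f[1]+140,f[0]-110:f[0]+110],None,fx=2.8,fy=2.8,interpolation=cv2.INTER_CUBIC),alpha=1.6)[:,:,::-1])
E
```

```text
t 10.95 pos [ 0.51   -0.2236  0.1842] toolyaw 81.58 tilt [ 1.9e-03 -3.0e-04 -1.0e+00] F [ 0.7 -0.  -1.1] w 0.304
shift units [0.33 9.63 0.1 ] turn units -0.02
[412 217]
```

View pics/c7.png

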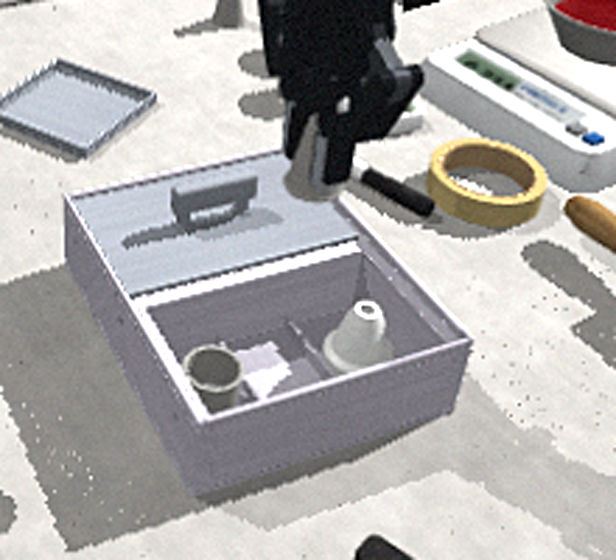

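The side view shows the nozzle upright between the fingers (foot at crop px (313,192)) and the middle pocket empty. The plate lies flat at the far end. I carry the nozzle to the tray.

Emit:
step_arm([
  [[0,0.4,0,0,0,0],[0.05,0.8,0,0,0,0],[0.05,0.9,0,0,0,0],[0.05,0.9,0,0,0,0],[0.05,0.9,0,0,0,0]],
])

```text
clock: 11.62
tool_pos: [0.5239, -0.0655, 0.1823]
orientation: [-0.001, 0.073, 0.997, 0.0]
wrist_force: [1.2, -0.3, -0.1]
width: 0.301
```

Emit:
step_arm([
  [[0.05,0.9,0,0,0,0],[0.05,0.9,0,0,0,0],[0,0.9,0,0,0,0],[0,0.9,0,0,0,0],[0,0.9,0,0,0,0]],
])

```text
clock: 12.25
tool_pos: [0.5459, 0.113, 0.1823]
orientation: [-0.001, 0.073, 0.997, -0.0]
wrist_force: [-0.1, 1.3, 0.3]
width: 0.299
```

Emit:
step_arm([
  [[0,0.8,0,0,0,0],[0,0.4,0,0,0,0],[0,0,0.4,0,0,0],[0,0,0.5,0,0,0],[0,0,0,0,0,0]],
])

```text
clock: 12.88
tool_pos: [0.5521, 0.1557, 0.1449]
orientation: [-0.002, 0.075, 0.997, -0.001]
wrist_force: [-0.4, -0.1, -0.6]
width: 0.3
```

```bash
python3 - <<'E'
from h import *
c=info("side");p=np.array([.51,-.2236,.1842]); print("foot lowest at lift: pred", (proj(c,p-[0,0,.0112])[0]-[302,157])*2.8)
togo([.5533,.1593,.0142],81.7)
E
```

```text
foot lowest at lift: pred [308.14018458 183.02126108]
t 12.88 pos [0.5521 0.1557 0.1449] toolyaw 81.45 tilt [-0.0045 -0.0026 -1.    ] F [-0.4 -0.1 -0.6] w 0.3
shift units [-0.03  0.1   3.27] turn units -0.04
```

Emit:
step_arm([
  [[0,0.08,0.8,0,0,0],[0,0,0.8,0,0,0],[0,0,0.7,0,0,0],[0,0,0.5,0,0,0],[0,0,0.15,0,0,0]],
])

```text
clock: 13.5
tool_pos: [0.5538, 0.1599, 0.0284]
orientation: [-0.001, 0.074, 0.997, -0.001]
wrist_force: [1.4, -0.0, 0.3]
width: 0.297
```

Emit:
step_arm([
  [[0,0,0.05,0,0,0],[0,0,0,0,0,0],[0,0,0,0,0,0]],
])

```text
clock: 13.88
tool_pos: [0.5549, 0.1614, 0.0281]
orientation: [0.001, 0.073, 0.997, 0.0]
wrist_force: [-0.6, -0.5, -1.3]
width: 0.298
```

```bash
python3 - <<'E'
from h import *
togo([.5533,.1593,.0142],81.7)
E
```

```text
t 13.88 pos [0.5549 0.1614 0.0281] toolyaw 81.57 tilt [ 1.2e-03  6.0e-04 -1.0e+00] F [-0.6 -0.5 -1.3] w 0.298
shift units [ 0.03 -0.06  0.35] turn units -0.02
```

Emit:
step_arm([
  [[0,0,0.2,0,0,0],[0,0,0.05,0,0,0],[0,0,0.03,0,0,0],[0,0,0,0,0,0],[0,0,0,0,0,0]],
])

```text
clock: 14.5
tool_pos: [0.5545, 0.1613, 0.0162]
orientation: [0.0, 0.073, 0.997, 0.0]
wrist_force: [0.0, -0.2, -0.1]
width: 0.302
```

Emit:
step_arm([
  [[0,0,0.03,0,0,0],[0,0,0,0,0,0],[0,0,0,0,0,0]],
])

```text
clock: 14.88
tool_pos: [0.5544, 0.1613, 0.0149]
orientation: [-0.0, 0.073, 0.997, -0.0]
wrist_force: [-0.3, 0.2, 0.9]
width: 0.3
```

Emit:
step_arm([
  [[0,0,0.03,0,0,0],[0,0,0,0,0,0],[0,0,0,0,0,0]],
])

```text
clock: 15.25
tool_pos: [0.5546, 0.1613, 0.0142]
orientation: [0.0, 0.073, 0.997, 0.0]
wrist_force: [-2.2, -0.1, 4.8]
width: 0.297
```

Contact with the tray floor at z 0.0142, as predicted (4.8 N). I release and rise.

Emit:
step_arm([
  [[0,0,0,0,0,0],[0,0,0,0,0,0],[0,0,0,0,0,0],[0,0,0,0,0,0],[0,0,0,0,0,0]],
], gripper=46)

```text
clock: 15.88
tool_pos: [0.5544, 0.1613, 0.0137]
orientation: [-0.0, 0.073, 0.997, 0.0]
wrist_force: [-0.4, -0.3, -0.1]
width: 0.541
```

Emit:
step_arm([
  [[0,0,-0.2,0,0,0],[0,0,-0.5,0,0,0],[0,0,-0.7,0,0,0],[0,0,-0.8,0,0,0],[0,0,-0.8,0,0,0]],
])

```text
clock: 16.5
tool_pos: [0.5547, 0.1612, 0.1363]
orientation: [0.001, 0.074, 0.997, 0.0]
wrist_force: [0.4, 1.1, 0.2]
width: 0.538
```

Emit:
step_arm([
  [[0,0,-0.8,0,0,0],[0,0,-0.8,0,0,0],[0,0,-0.5,0,0,0],[0,0,0,0,0,0],[0,0,0,0,0,0]],
])

```text
clock: 17.12
tool_pos: [0.5539, 0.1611, 0.2175]
orientation: [-0.0, 0.073, 0.997, -0.0]
wrist_force: [-0.6, -0.2, -0.0]
width: 0.541
```

```bash
python3 - <<'E'
from h import *
togo([.5533,.1593,.0142],81.7)
cam,im=snap("side","s8")
cv2.imwrite("pics/c8.png",cv2.convertScaleAbs(cv2.resize(im[120:340,250:510],None,fx=2.7,fy=2.7,interpolation=cv2.INTER_CUBIC),alpha=1.5)[:,:,::-1])
print("exp nozzle tip/foot", (proj(cam,[[.5546,.1613,.049],[.5546,.1613,.003]])-[250,120])*2.7)
E
```

```text
t 17.12 pos [0.5539 0.1611 0.2175] toolyaw 81.58 tilt [-5.e-04 -0.e+00 -1.e+00] F [-0.6 -0.2 -0. ] w 0.541
shift units [ 0.01 -0.05  5.08] turn units -0.02
exp nozzle tip/foot [[207.35668045 161.14559798]
 [207.87388896 200.87407529]]
```

View pics/c8.png

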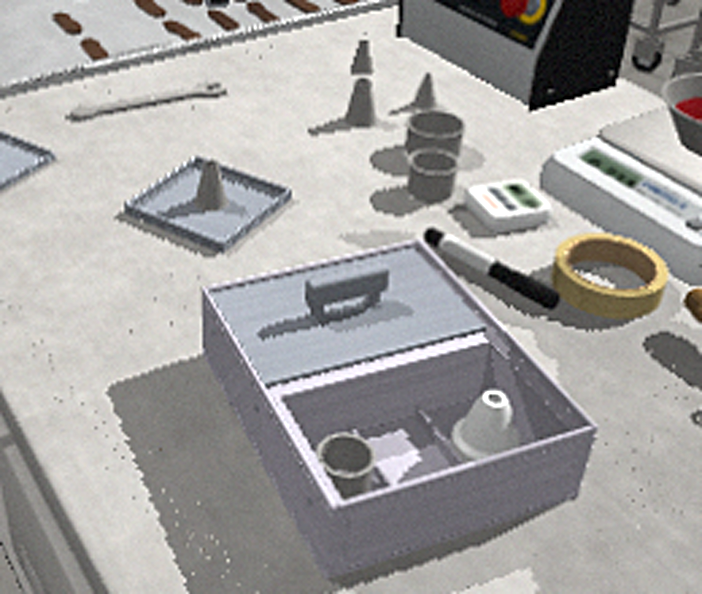

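The nozzle stands upright in the 120 mm tray, tip at crop px (210,161) and foot near (210,205), where I expected it. The plate lies flat at the far end with the pockets clear, and the robot touches nothing. I hand in the job.

```bash
python3 -c "
from rig import r
print(r.close_job(), r.read_state()['clock'])"
```

```text
the job is handed in; nothing more can be done
the job is handed in; nothing more can be done
```

The job is done and handed in. The last arm reading before hand-in was at about 17 s of the 54 s allowed.

- **Plate:** I slid it by its handle to the far rim without lifting it. Contact with the rim showed as a rise to 23 N with no further motion.
- **Nozzle:** I took the metal nozzle from the middle pocket and set it down in the 120 mm tray. It touched the tray floor with about 5 N at the height I had predicted, and only then did I release it.
- **Last check:** The final side picture shows the nozzle upright in the tray and the plate flat on the box, clear of the pockets. The other two pieces are still in their pockets, and the open gripper is well above everything, touching nothing.
- **What disagreed:** On the first descent into the pocket, something pushed up on the gripper with about 18 N, and I never found out what it was. I backed off 4 mm and gripped slightly higher, and nothing had moved. Right after one fast move, two wrist-camera readings of the nozzle were several mm apart because the arm was still settling. I measured again from a standstill before gripping.

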